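Unlock the vial turntable and index the blue-capped vial to the reader

ROBOT

A 6-joint arm with a two-finger parallel gripper is mounted at the origin on the work surface. World frame = base frame: x ahead of the robot, y to its left, z up, the work surface at z = 0. Lengths are in m, angles in rad, forces in N, time in s.
With the tool pointing down it reaches from about 0.35 to 0.775 m from the base axis. Payload 7.3 kg.
Tool frame: the origin (TCP) lies at the very end of the fingers, on their centre line; the grasp point (between the pads) lies 19 mm behind it (arm.pinch_z is the distance from the TCP to the grasp point, in m); y points along the fingers, z is the direction in which the jaws open and shut, and the axes are right-handed (so a half turn about y gives the same grasp; the last joint's range is limited). The gripper opens to 92 mm and grips with 3 to 60 N. Pads are 19 mm wide; open, the fingers measure 130 mm over their backs; the gripper's body (75 mm by 190 mm) begins 47 mm behind the grasp point.
Start: joints at [-1.328, 0.342, 1.524, -0, 1.275, -0.146], TCP at [0.199, -0.486, 0.227] pointing down, gripper open.
Joint ranges: [-2.53, 2.53], [-0.77, 2.02], [0.04, 2.7], [-1, 4.14], [0.28, 2.66], [-3.11, 3.11]. Speed limits (rad/s): [2.57, 2.57, 3.14, 3.14, 3.14, 3.14].

INTERFACE

Orientations are given as a unit quaternion [x, y, z, w].
In Python, from rig import arm, imaging gives the robot as it stands.
- The arm moves only by the tool play_rows, never from a script. Its argument "commands" is a list of rows, each a list of 7 numbers: the shift along the tool's x, y, z in m, then the turn, a rotation vector about the tool's x, y, z in rad, then the closure, from -1 (fully open) to 1 (shut). A call has 1 to 10 rows; each row is the pose to reach, as a shift and turn from the pose commanded when the call began, along the tool's axes at that moment; what a row does not reach only later rows make up. A row lasts 1/10 s, in which the tool goes at most 50 mm and 8.59 degrees, less where a joint would pass 70% of its speed; a pose out of reach is approached as far as the arm can. A call with a gripper value outside its range is refused whole. The fingers move at their own pace and stop on an object; the grip force is fixed at half the most. Time passes only in rows, so rows that repeat a pose let the fingers close. It gives the time, the measured TCP pose, the force and the opening at its end, in the units of the state.
- arm.get_obs(): the state, without advancing time (a new reading comes with each control period).
- imaging.read_camera(name): name is "side" or "top" or "wrist"; returns the picture (384x512x3 uint8, red, green, blue); there is no depth.
- imaging.camera_params(name): a dict with "fx", "fy", "cx", "cy" (pixels), "dist" ([k1, k2, p1, p2, k3] as OpenCV has them; the pictures are not rectified), "extrinsics" (4x4, takes a point from camera to world coordinates). Camera axes: x right, y up, looking along -z (the intrinsics and any distortion apply to the point x, -y, -z); pixel columns grow to the right and rows downward; lengths in m; the calibration is good to about 2 mm. A picture is of the moment at which its call begins: read the wrist's pose just before it. camera_params takes no time and is no camera call; for the wrist camera it gives the pose at the moment of the call.
- arm.sign_off(): hands the job in, once; it reports no verdict.
The state is a dict: "t": time; "joint_pos": joint angles; "dq": joint speeds; "tau": joint torques, N m; "eef_pos": TCP position; "ee_rot": TCP orientation; "force": force on the tool from outside, world axes, zero at the start; "wrist_torque": the same for the moment, N m; "gripper_width": finger opening in m.
Only numpy, scipy, OpenCV 4.12 (cv2) and the standard library are available. Lean on these libraries where they do the work, as an engineer would, in place of code of your own. Each camera call takes 0.05 s, during which the arm holds its last target.

TASK

The vial turntable is locked. Take the release rod that was left with its handle under the instrument riser, push it through the slot in the yellow plate on the turntable's housing until the hidden latch tab is fully in, then lay the rod flat on the bench. Then turn the table by its orange handle until the vial with the blue cap stands in front of the reading head, clicked into its detent, without touching or upsetting any vial or shifting the other things on the bench.

Things in the scene. Friction and masses are not known exactly. Their poses are not given: they have to be found in the camera images.
- indexer: Fixed drum housing of the indexing turntable, grey, 220 mm across, 55 mm high; origin on the bench under the turning axis, z up. The slot is in its local -y side (a yellow flat plate); the reading head, a white box 40 x 60 mm and 110 mm high with a blue mark on top, stands on its local +x side with its face 135 mm from the axis. It stands at a different place and yaw (up to 0.25 rad) each time.
- turntable (a joint): Angle (rad) of the aluminium disc, 0 at the start, positive anticlockwise seen from above, -2.3 to 2.3. Locked (about 1 degree of play) until the latch is pressed. A spring detent every 60 degrees: about 5 N at the handle to leave one or enter the next, over humps 7 to 15 degrees either side of it; free turning between. Let go within 7 degrees, it centres itself and stays.
- turn_handle (a point): Gripping point on the orange turning handle, a round upright post 18 mm in diameter, from 66 to 128 mm above the bench: on its axis, 85 mm from the turning axis, 116 mm above the bench. It moves with the table. Hold it from above, one finger ahead of it and one behind, and lead it round its arc, turning the hand with it.
- table_axis (a point): On the vertical turning axis, at the top face of the disc (220 mm across, 66 mm above the bench). Six stations 60 degrees apart: five vials in shallow black nests 80 mm from the axis, and the orange handle, which at the start is opposite the reading head.
- read_spot (a point): Fixed point in front of the reading head where the blue-capped vial's centre must come: 80 mm from the turning axis towards the head, at the height of the disc's top face (66 mm). A white-capped vial stands there at the start.
- slot (a point): Centre of the slot's mouth on the outside of the yellow plate, 34 mm above the bench. The slot is 14 mm wide and 20 mm high (24 to 44 mm above the bench), wall 6 mm thick; the point's axes are those of the housing: one goes in level along its +y, towards the turning axis.
- latch (a joint): Travel of the hidden red latch tab inside the housing (m): 0 locked, 0.012 fully in against its stop, pushed along the housing's +y. Its face (34 mm wide, from 14 to 46 mm above the bench) is 55 mm behind the slot's mouth, so the rod's tip ends 67 mm inside. It takes about 5 N, stays where it is pushed to, and frees the table from 9 mm on.
- rod: Release rod, about 90 g: square red handle 18 x 18 x 80 mm, bare shaft 8 mm in diameter, 130 mm long. Origin on the underside at the handle's front end; x to the tip, z up. It lies on its handle, axis 9 mm above the bench, shaft clear. At first only 90 to 110 mm of shaft stick out from the riser; held there it is too short for the latch: draw it out, put it down, retake it by the handle.
- rod_tip (a point): Tip of the release rod, on its axis (130 mm from the handle's front end).
- rod_grip (a point): Middle of the red handle, on its axis (40 mm behind its front end, 170 mm behind the tip).
- riser: Fixed black instrument riser, 200 mm wide (local x), 180 mm deep (local y); top plate 56 to 68 mm above the bench on two 10 mm side walls, open at local +y and -y; a blue hand-held gauge on top, up to 107 mm above the bench, 17 mm behind the front edge. Origin on the bench under its middle.
- riser_edge (a point): Middle of the riser's front edge (local +y side, 90 mm from its middle), on the bench; the rod sticks out here.
- vial_blue: Small dark vial with a blue cap, 30 mm in diameter, 50 mm high, standing in a nest of the turntable; origin under its middle. It starts in any of the four stations that are one or two steps left or right of the reading head.
- vial_white0: Small dark vial with a white cap, 30 mm in diameter, 50 mm high, standing in a nest of the turntable; origin under its middle.
- vial_white1: Small dark vial with a white cap, 30 mm in diameter, 50 mm high, standing in a nest of the turntable; origin under its middle.
- vial_white2: Small dark vial with a white cap, 30 mm in diameter, 50 mm high, standing in a nest of the turntable; origin under its middle.
- vial_white3: Small dark vial with a white cap, 30 mm in diameter, 50 mm high, standing in a nest of the turntable; origin under its middle. This one starts in front of the reading head.
- blue_bottle: Blue bottle, 60 mm in diameter, 160 mm high; origin under its middle. A bystander, to be left where it is.
- pink_cap_bottle: Light blue bottle with a pink cap, 52 mm in diameter, 130 mm high; origin under its middle. A bystander, to be left where it is.
- clear_jar: Clear jar, 56 mm in diameter, 60 mm high; origin under its middle. A bystander, to be left where it is.
- calib_block: Steel cylinder, 40 mm in diameter, 30 mm high; origin under its middle. A bystander, to be left where it is.
- test_ring: Brass ring lying flat, 56 mm in diameter, 14 mm high; origin under its middle. A bystander, to be left where it is.
- beaker: Open glass beaker, 70 mm in diameter, 80 mm high; origin under its middle. A bystander, to be left where it is.

How it is judged:
By the outcome, as a careful person would: the job done as asked, in the order asked, and still so for the second after the job is handed in, with the robot touching nothing.
It also fails if it takes over 72 s, if anything falls off the work surface, if the arm or the gripper's body presses on something with over 40 N, if the wrist force passes 120 N, or if a joint passes its speed limit or range.

## Working session

There is one attempt and no reset: what is moved stays moved. The work goes in short steps, Python scripts to look and compute and a tool call to move; the robot and the scene stay as the last step left them, time stands still between calls to the robot, and variables do not carry over. Pictures are saved under pics/ and viewed, and the job is handed in when it is done.

Besides the shell and the picture viewer there is one more tool, called after "Call:" as name(argument=value, ...), one argument or row to a line, values as JSON. play_rows: Moves the arm, as the interface text tells. Its arguments: {"type":"object","properties":{"commands":{"type":"array","items":{"type":"array","items":{"type":"number"}}}},"required":["commands"]}

```bash
ls; mkdir -p pics
python3 - <<'E'
from rig import arm, imaging
import cv2
print(arm.get_obs(), arm.pinch_z)
for n in ("side","top","wrist"):
    p=imaging.camera_params(n); print(n,p)
    im=imaging.read_camera(n)
    cv2.imwrite(f"pics/{n}0.png",im[:,:,::-1])
E
```

```text
pics
{'t': 0.0, 'joint_pos': array([-1.32800499e+00,  3.42726625e-01,  1.52499636e+00,  7.75531921e-07,
        1.27539033e+00, -1.45953800e-01]), 'dq': array([ 0.00040832,  0.00023127,  0.00035184, -0.00096717,  0.00066337,
       -0.00049207]), 'tau': array([-4.34289575e-05, -4.31241953e+01, -2.44223785e+01,  7.17279408e-02,
        5.58560807e-02, -1.12751393e-04]), 'eef_pos': array([ 0.19893665, -0.48542187,  0.22605014]), 'ee_rot': array([-0.13660399,  0.69432812, -0.69325409,  0.13655247]), 'force': array([-0.56632713,  0.40475348,  0.08182704]), 'wrist_torque': array([-0.018622  ,  0.0272676 , -0.00568691]), 'gripper_width': 0.09153616753688391} 0.0188
side {'fx': 373.78449858649117, 'fy': 373.78449858649117, 'cx': 255.55731576673153, 'cy': 191.72521323433892, 'dist': array([-0.01054567,  0.        ,  0.        ,  0.        ,  0.        ]), 'extrinsics': array([[-0.91163716,  0.29355052, -0.28765566,  0.29178259],
       [-0.41098661, -0.65583824,  0.63321893,  0.61917256],
       [-0.00277383,  0.69548853,  0.71853184,  0.81490696],
       [ 0.        ,  0.        ,  0.      
[... 317 characters left out ...]
, -0.01394902, -0.01254908],
       [-0.01433981,  0.04950621,  0.99867087,  1.38753407],
       [ 0.        ,  0.        ,  0.        ,  1.        ]])}
wrist {'fx': 332.85639522042374, 'fy': 332.85639522042374, 'cx': 258.0588560991932, 'cy': 189.00606200767055, 'dist': array([-0.04148812,  0.        ,  0.        ,  0.        ,  0.        ]), 'extrinsics': array([[ 3.79289770e-01,  8.79846709e-01,  2.86372204e-01,
         2.77322893e-01],
       [-9.25277521e-01,  3.60961697e-01,  1.16482454e-01,
        -4.54326922e-01],
       [-8.82692748e-04, -3.09154367e-01,  9.51011461e-01,
         3.84759168e-01],
       [ 0.00000000e+00,  0.00000000e+00,  0.00000000e+00,
         1.00000000e+00]])}
```

View pics/top0.png

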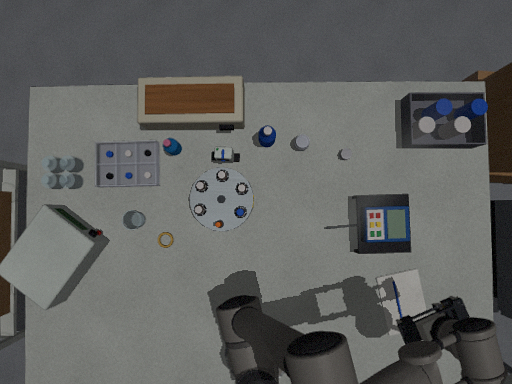

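View pics/side0.png

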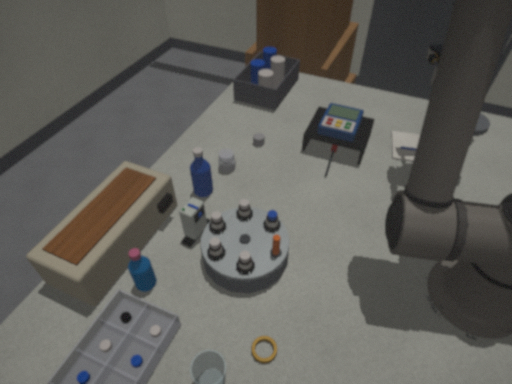

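View pics/wrist0.png

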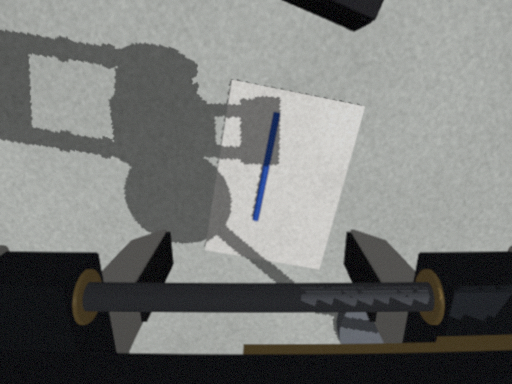

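```bash
cat > h.py <<'E'
import numpy as np, cv2
from rig import arm, imaging
from scipy.spatial.transform import Rotation as R
def K(p): return np.array([[p['fx'],0,p['cx']],[0,p['fy'],p['cy']],[0,0,1.]])
def unproj(p,uv,z):
    uv=np.atleast_2d(np.array(uv,float))
    n=cv2.undistortPoints(uv[:,None],K(p),np.array(p['dist']))[:,0]
    T=p['extrinsics']; d=np.c_[n[:,0],-n[:,1],-np.ones(len(n))]@T[:3,:3].T
    o=T[:3,3]; return o+d*((z-o[2])/d[:,2])[:,None]
def proj(p,X):
    X=np.atleast_2d(np.array(X,float)); T=p['extrinsics']
    c=(X-T[:3,3])@T[:3,:3]; c=c*[1,-1,-1]
    return cv2.projectPoints(c,np.zeros(3),np.zeros(3),K(p),np.array(p['dist']))[0][:,0]
def show(im,name,box=None,f=1):
    a=im[:,:,::-1]
    if box: a=a[box[1]:box[3],box[0]:box[2]]
    cv2.imwrite('pics/'+name,cv2.resize(a,None,fx=f,fy=f,interpolation=cv2.INTER_CUBIC))
E
python3 - <<'E'
from h import *
im=cv2.imread('pics/top0.png')[:,:,::-1]
show(im,'t_a.png',(180,120,310,240),6)
show(im,'t_b.png',(310,180,420,265),7)
p=imaging.camera_params('top')
print(R.from_quat(arm.get_obs()['ee_rot']).as_matrix().round(3))
for n,uv,z in [('disc',(221,199),.066),('head',(225,155),.11),('handle',(218,224),.128),('blue',(240,212),.116),('w3',(222,175),.116),('tip',(325,227),.009),('riser edge',(352,226),.068),('bluebottle',(267,135),.1),('pink',(172,147),.1),('ring',(165,239),.014),('can',(345,154),.03)]:
    print(n,unproj(p,uv,z).round(4))
E
```

```text
[[-0.925 -0.     0.379]
 [-0.379  0.001 -0.925]
 [-0.    -1.    -0.001]]
disc [[0.5496 0.1182 0.066 ]]
head [[0.6952 0.1    0.11  ]]
handle [[0.4662 0.1221 0.128 ]]
blue [[0.5048 0.0506 0.116 ]]
w3 [[0.6277 0.1096 0.116 ]]
tip [[ 0.4485 -0.2467  0.009 ]]
riser edge [[ 0.4538 -0.3289  0.068 ]]
bluebottle [[ 0.7632 -0.0412  0.1   ]]
pink [[0.7258 0.2804 0.1   ]]
ring [[0.4098 0.3242 0.014 ]]
can [[ 0.7065 -0.3183  0.03  ]]
```

View pics/t_a.png

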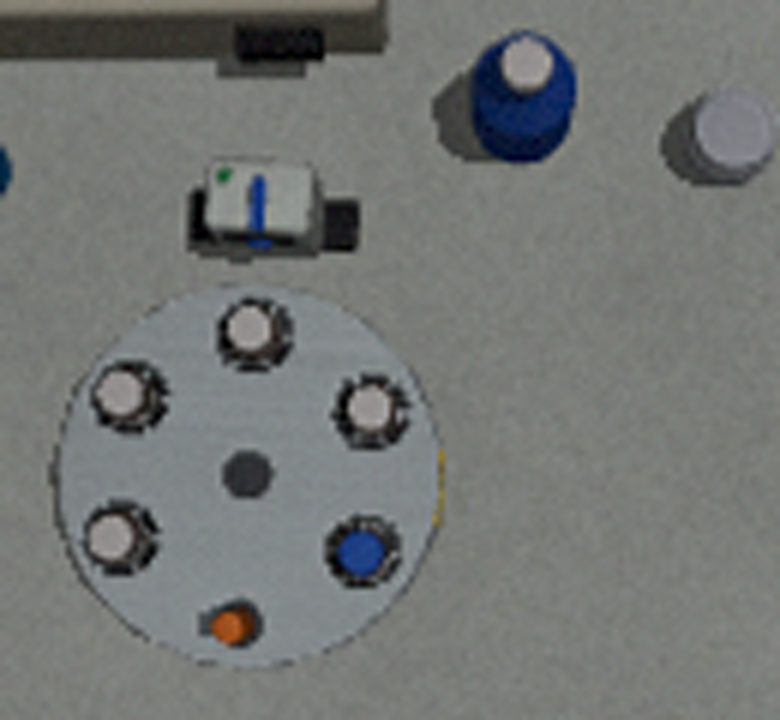

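View pics/t_b.png

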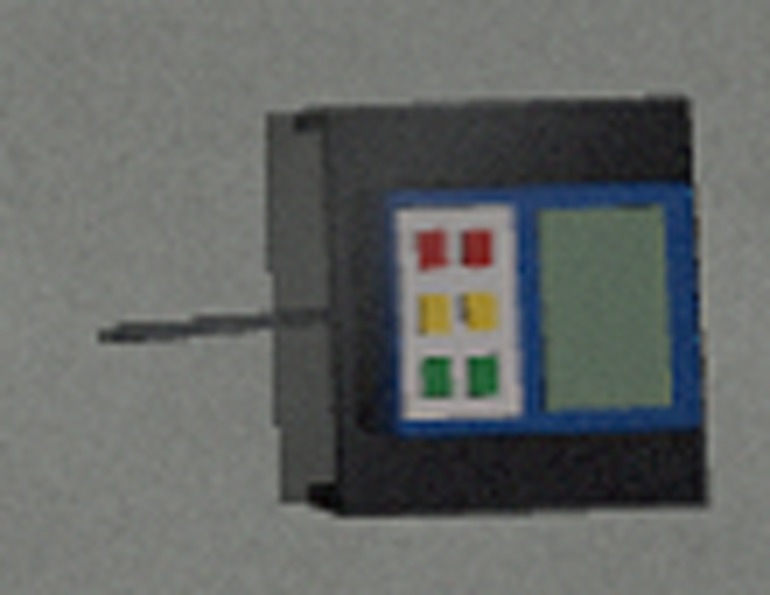

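```bash
cat >> h.py <<'E'
def rel(pos,xang,o=None):
    o=o or arm.get_obs(); R0=R.from_quat(o['ee_rot']).as_matrix()
    a=np.radians(xang); X=np.array([np.cos(a),np.sin(a),0]); Y=np.array([0,0,-1.]); Z=np.cross(X,Y)
    R1=np.c_[X,Y,Z]
    d=R0.T@(np.array(pos)-o['eef_pos']); r=R.from_matrix(R0.T@R1).as_rotvec()
    print('t',round(o['t'],2),'shift',d.round(4),'turn',r.round(4),'xang0',np.degrees(np.arctan2(R0[1,0],R0[0,0])).round(2),'pos',o['eef_pos'].round(4),'q',np.degrees(o['joint_pos']).round(1))
    return d,r
E
python3 - <<'E'
from h import *
rel([.42,-.10,.226],-20); rel([.45,-.065,.1],35)
E
```

```text
t 0.15 shift [-0.3507  0.0006 -0.273 ] turn [ 3.0000e-04 -2.4037e+00 -1.3000e-03] xang0 -157.72 pos [ 0.199  -0.4855  0.2262] q [-76.1  19.6  87.4  -0.   73.1  -8.4]
t 0.15 shift [-0.3917  0.1266 -0.2939] turn [4.0000e-04 2.9195e+00 1.5000e-03] xang0 -157.72 pos [ 0.199  -0.4855  0.2262] q [-76.1  19.6  87.4  -0.   73.1  -8.4]
```

Call:
play_rows(
  commands=[
    [-0.35,0,-0.27,0,-2.4,0,-1],
    [-0.35,0,-0.27,0,-2.4,0,-1],
    [-0.35,0,-0.27,0,-2.4,0,-1],
    [-0.35,0,-0.27,0,-2.4,0,-1],
    [-0.35,0,-0.27,0,-2.4,0,-1],
    [-0.35,0,-0.27,0,-2.4,0,-1],
    [-0.35,0,-0.27,0,-2.4,0,-1],
    [-0.35,0,-0.27,0,-2.4,0,-1],
    [-0.35,0,-0.27,0,-2.4,0,-1],
    [-0.35,0,-0.27,0,-2.4,0,-1],
  ],
)

```text
t: 1.15
eef_pos: [0.4221, -0.0991, 0.2266]
ee_rot: [-0.575, 0.411, -0.411, 0.576]
force: [-0.7, -0.1, -0.1]
gripper_width: 0.0919
```

Run:
```python
from h import *
rel([.45,-.065,.1],35)
```

```text
t 1.15 shift [-0.0231  0.1267  0.0373] turn [-1.6000e-03 -1.8515e+00  2.0000e-04] xang0 -71.08 pos [ 0.4221 -0.0991  0.2266] q [-2.340e+01  1.000e+01  1.006e+02  1.000e-01  6.950e+01 -4.240e+01]
```

Call:
play_rows(
  commands=[
    [-0.023,0.127,0.037,0,-1.85,0,-1],
    [-0.023,0.127,0.037,0,-1.85,0,-1],
    [-0.023,0.127,0.037,0,-1.85,0,-1],
    [-0.023,0.127,0.037,0,-1.85,0,-1],
    [-0.023,0.127,0.037,0,-1.85,0,-1],
    [-0.023,0.127,0.037,0,-1.85,0,-1],
    [-0.023,0.127,0.037,0,-1.85,0,-1],
    [-0.023,0.127,0.037,0,-1.85,0,-1],
    [-0.023,0.127,0.037,0,-1.85,0,-1],
    [-0.023,0.127,0.037,0,-1.85,0,-1],
  ],
)

```text
t: 2.15
eef_pos: [0.4484, -0.0698, 0.0996]
ee_rot: [-0.701, -0.089, 0.09, 0.701]
force: [-0.3, 0.1, 0.6]
gripper_width: 0.0918
```

Call:
play_rows(
  commands=[
    [0,0,0,0,-0.35,0,-1],
    [0,0,0,0,-0.35,0,-1],
    [0,0,0,0,-0.35,0,-1],
    [0,0,0,0,-0.35,0,-1],
  ],
)

```text
t: 2.55
eef_pos: [0.4484, -0.0699, 0.0996]
ee_rot: [-0.676, -0.208, 0.208, 0.676]
force: [-0.1, -0.0, -0.1]
gripper_width: 0.092
```

Run:
```python
from h import *
import pickle
rel([.45,-.065,.1],35)
p=imaging.camera_params('wrist'); im=imaging.read_camera('wrist')
pickle.dump((p,im),open('w1.pkl','wb'))
show(im,'w1.png')
```

```text
t 2.55 shift [ 0.0041 -0.0004  0.0031] turn [-0.0002 -0.0134 -0.0002] xang0 34.23 pos [ 0.4484 -0.0699  0.0996] q [ -18.5   21.3  108.1   -0.    50.6 -142.8]
```

View pics/w1.png

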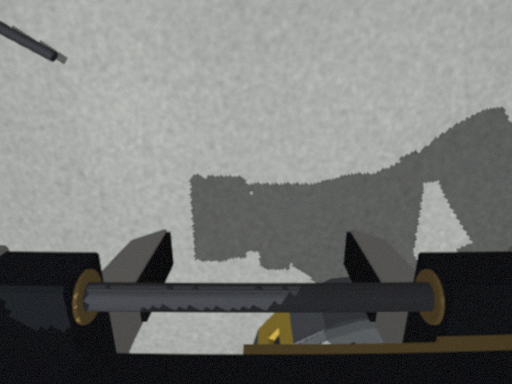

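Run:
```python
from h import *
rel([.50,.0,.30],-85)
```

```text
t 2.6 shift [ 0.0818 -0.2004  0.0289] turn [ 1.0000e-04  2.0793e+00 -3.0000e-04] xang0 34.14 pos [ 0.4484 -0.0699  0.0996] q [ -18.5   21.3  108.1   -0.    50.6 -142.7]
```

Call:
play_rows(
  commands=[
    [0.082,-0.2,0.029,0,2.08,0,-1],
    [0.082,-0.2,0.029,0,2.08,0,-1],
    [0.082,-0.2,0.029,0,2.08,0,-1],
    [0.082,-0.2,0.029,0,2.08,0,-1],
    [0.082,-0.2,0.029,0,2.08,0,-1],
    [0.082,-0.2,0.029,0,2.08,0,-1],
    [0.082,-0.2,0.029,0,2.08,0,-1],
    [0.082,-0.2,0.029,0,2.08,0,-1],
    [0.082,-0.2,0.029,0,2.08,0,-1],
    [0.082,-0.2,0.029,0,2.08,0,-1],
  ],
)

```text
t: 3.6
eef_pos: [0.4999, 0.0003, 0.2995]
ee_rot: [0.635, -0.311, 0.311, -0.635]
force: [0.0, 0.4, -0.1]
gripper_width: 0.0918
```

Call:
play_rows(
  commands=[
    [0,0,0,0,0.58,0,-1],
    [0,0,0,0,0.58,0,-1],
    [0,0,0,0,0.58,0,-1],
    [0,0,0,0,0.58,0,-1],
    [0,0,0,0,0.58,0,-1],
    [0,0,0,0,0.58,0,-1],
  ],
)

```text
t: 4.2
eef_pos: [0.4999, 0.0002, 0.2996]
ee_rot: [0.522, -0.477, 0.477, -0.522]
force: [-0.5, -0.6, -0.6]
gripper_width: 0.0917
```

Run:
```python
from h import *
import pickle
rel([.5,.0,.3],-85)
p=imaging.camera_params('wrist'); im=imaging.read_camera('wrist')
pickle.dump((p,im),open('w2.pkl','wb'))
show(im,'w2.png')
```

```text
t 4.2 shift [ 0.0002 -0.0004  0.0001] turn [0.0002 0.0034 0.    ] xang0 -84.81 pos [4.999e-01 2.000e-04 2.996e-01] q [ -8.8  14.2  83.4  -0.   82.5 -14. ]
```

View pics/w2.png

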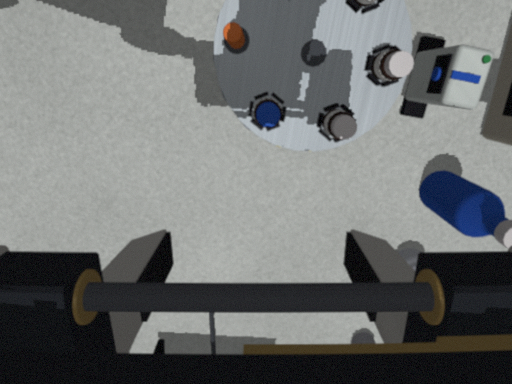

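Run:
```python
from h import *
import pickle
p,im=pickle.load(open('w2.pkl','rb'))
show(im,'w2a.png',(205,0,505,155),2.6)
```

```text
(no output)
```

View pics/w2a.png

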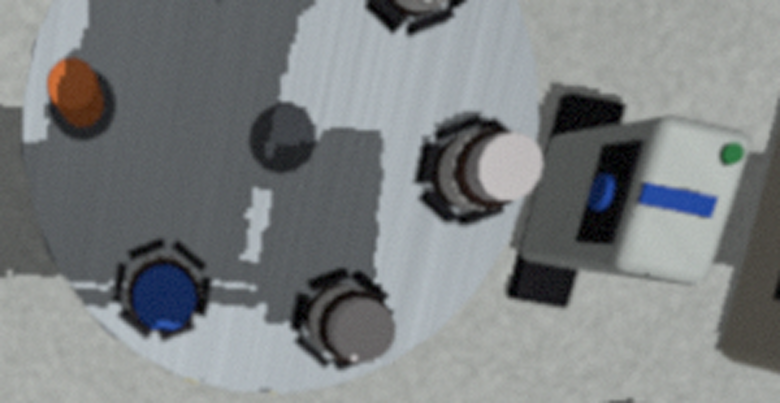

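Run:
```python
from h import *
import pickle
from scipy.optimize import least_squares
p,im=pickle.load(open('w2.pkl','rb'))
f=lambda uv: np.array(uv)/2.6+[205,0]
caps=[((510,165),0),((360,327),-60),((165,296),-120)]
C=np.array([unproj(p,f(c),.116)[0] for c,_ in caps]); A=np.radians([a for _,a in caps])
hub=unproj(p,f((282,138)),.066)[0]; print('caps',C.round(4),'hub',hub.round(4))
E=np.array([unproj(p,f(c),.066)[0] for c in [(508,215),(435,330),(265,390),(150,345),(70,262),(25,150),(540,95)]])
r=least_squares(lambda v:np.hypot(*(E[:,:2]-v[:2]).T)-v[2],[.55,.118,.11]); print('disc',r.x,r.fun)
h=unproj(p,f((72,85)),.128)[0]; print('handletop',h)
pts=np.vstack([C,h[None]]);rad=[.08]*3+[.085];AA=np.append(A,np.pi)
g=least_squares(lambda v:(np.c_[v[0]+np.array(rad)*np.cos(AA+v[2]),v[1]+np.array(rad)*np.sin(AA+v[2])]-pts[:,:2]).ravel(),[.55,.118,-.1]); print('fit',g.x,g.fun.round(4))
# head top edges: blue mark
print('mark',unproj(p,[f((640,192)),f((716,208))],.11))
# top camera
p=imaging.camera_params('top')
f=lambda uv: (np.array(uv)+.5)/6-.5+[180,120]
caps=[((250,330),0),((371,410),-60),((362,553),-120),((116,538),120),((124,396),60)]
C=np.array([unproj(p,f(c),.116)[0] for c,_ in caps]); A=np.radians([a for _,a in caps])
h=unproj(p,f((229,629)),.128)[0]
pts=np.vstack([C,h[None]]);rad=[.08]*5+[.085];AA=np.append(A,np.pi)
g=least_squares(lambda v:(np.c_[v[0]+np.array(rad)*np.cos(AA+v[2]),v[1]+np.array(rad)*np.sin(AA+v[2])]-pts[:,:2]).ravel(),[.55,.118,-.1]); print('topfit',g.x,g.fun.round(4))
print('tophub',unproj(p,f((247,474)),.066), 'plate',unproj(p,[f((443,452)),f((437,523))],.044))
f=lambda uv: (np.array(uv)+.5)/7-.5+[310,180]
print('rod',unproj(p,[f((101,336)),f((270,323))],.009),'riser',unproj(p,[f((322,108)),f((340,515))],.068))
```

```text
caps [[0.6299 0.1134 0.116 ]
 [0.5835 0.0482 0.116 ]
 [0.5059 0.053  0.116 ]] hub [0.5506 0.1187 0.066 ]
disc [0.55119097 0.12057179 0.10795305] [-0.00309673  0.00189486  0.00233482 -0.00209155 -0.00201393  0.00202735
  0.00094518]
handletop [0.46567581 0.12373477 0.128     ]
fit [ 0.54979876  0.11905571 -0.06673529] [-0.0003  0.0003  0.0016 -0.0009 -0.0006 -0.0004 -0.0007  0.001 ]
mark [[0.68530917 0.10964997 0.11      ]
 [0.71722814 0.1071354  0.11      ]]
topfit [ 0.54948077  0.1165919  -0.06581884] [ 0.0002 -0.0008  0.0006 -0.0006 -0.0006 -0.0008 -0.0007  0.0019  0.0008
  0.0011 -0.0002 -0.0008]
tophub [[0.55102913 0.11900599 0.066     ]] plate [[0.56358531 0.00697486 0.044     ]
 [0.52234978 0.0107696  0.044     ]]
rod [[ 0.44647041 -0.24311671  0.009     ]
 [ 0.45233108 -0.32932598  0.009     ]] riser [[ 0.55950058 -0.34320368  0.068     ]
 [ 0.3614526  -0.34827364  0.068     ]]
```

Run:
```python
from h import *
rel([.4485,-.31,.22],-86)
```

```text
t 4.25 shift [ 0.3043  0.0796 -0.0793] turn [0.0002 0.0207 0.    ] xang0 -84.82 pos [4.999e-01 2.000e-04 2.996e-01] q [ -8.8  14.2  83.4  -0.   82.5 -13.9]
```

Call:
play_rows(
  commands=[
    [0.304,0.08,-0.079,0,0.02,0,-1],
    [0.304,0.08,-0.079,0,0.02,0,-1],
    [0.304,0.08,-0.079,0,0.02,0,-1],
    [0.304,0.08,-0.079,0,0.02,0,-1],
    [0.304,0.08,-0.079,0,0.02,0,-1],
    [0.304,0.08,-0.079,0,0.02,0,-1],
    [0.304,0.08,-0.079,0,0.02,0,-1],
    [0.304,0.08,-0.079,0,0.02,0,-1],
    [0.304,0.08,-0.079,0,0.02,0,-1],
  ],
)

```text
t: 5.15
eef_pos: [0.4478, -0.3095, 0.2195]
ee_rot: [-0.517, 0.483, -0.482, 0.517]
force: [0.0, 0.4, 0.3]
gripper_width: 0.0917
```

Run:
```python
from h import *
import pickle
rel([.4485,-.273,.003],-86)
p=imaging.camera_params('wrist'); im=imaging.read_camera('wrist')
pickle.dump((p,im),open('w3.pkl','wb'))
show(im,'w3.png')
```

```text
t 5.15 shift [-0.0362  0.2165  0.0032] turn [ 0.0003 -0.0018 -0.0009] xang0 -86.1 pos [ 0.4478 -0.3095  0.2195] q [-42.7  22.   84.9   0.   73.2 -46.6]
```

View pics/w3.png

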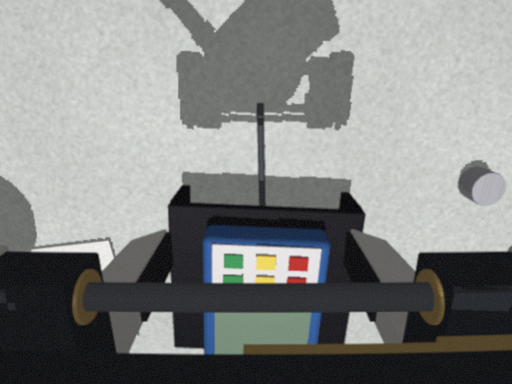

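Run:
```python
from h import *
import pickle
p,im=pickle.load(open('w3.pkl','rb'))
a=im[90:210].astype(int)
for r in range(100,206,8):
    g=im[r,245:280].mean(1); m=np.where(g<g.max()*.0+60)[0]; print(r,m.min()+245 if len(m) else None,m.max()+245 if len(m) else None)
t=unproj(p,[(260.5,103.5),(262.5,203)],.009); print(t.round(4)); d=t[0]-t[1]; print(np.degrees(np.arctan2(d[1],d[0])))
print('edge',unproj(p,[(172,206),(360,210)],.068))
show(im,'w3a.png',(220,90,310,220),5)
```

```text
100 None None
108 257 262
116 None None
124 258 262
132 None None
140 None None
148 None None
156 None None
164 None None
172 None None
180 264 264
188 259 264
196 259 264
204 260 264
[[ 0.4466 -0.2488  0.009 ]
 [ 0.457  -0.3628  0.009 ]]
95.21841692219606
edge [[ 0.36469776 -0.35035883  0.068     ]
 [ 0.55290461 -0.34178591  0.068     ]]
```

View pics/w3a.png

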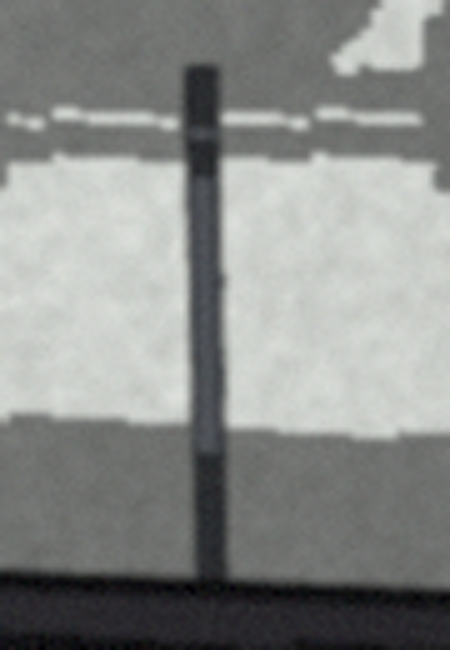

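Run:
```python
from h import *
rel([.4487,-.2755,.06],-85.3);rel([.4487,-.2755,.003],-85.3)
```

```text
t 5.2 shift [-0.0332  0.1599  0.0028] turn [-0.0002 -0.013  -0.0004] xang0 -86.04 pos [ 0.4482 -0.3089  0.2199] q [-42.7  21.9  84.9   0.   73.2 -46.6]
t 5.2 shift [-0.0332  0.2169  0.0028] turn [-0.0002 -0.013  -0.0004] xang0 -86.04 pos [ 0.4482 -0.3089  0.2199] q [-42.7  21.9  84.9   0.   73.2 -46.6]
```

Call:
play_rows(
  commands=[
    [-0.033,0.05,0.0028,0,-0.013,0,-1],
    [-0.033,0.1,0.0028,0,-0.013,0,-0.5],
    [-0.033,0.15,0.0028,0,-0.013,0,-0.5],
    [-0.033,0.18,0.0028,0,-0.013,0,-0.5],
    [-0.033,0.2,0.0028,0,-0.013,0,-0.5],
    [-0.033,0.21,0.0028,0,-0.013,0,-0.5],
    [-0.033,0.2168,0.0028,0,-0.013,0,-0.5],
    [-0.033,0.2168,0.0028,0,-0.013,0,0.0],
    [-0.033,0.2168,0.0028,0,-0.013,0,0.5],
    [-0.033,0.2168,0.0028,0,-0.013,0,1],
  ],
)

```text
t: 6.2
eef_pos: [0.4493, -0.2769, 0.0041]
ee_rot: [-0.52, 0.478, -0.48, 0.52]
force: [0.2, -0.1, 1.0]
gripper_width: 0.049
```

Call:
play_rows(
  commands=[
    [0,0,0,0,0,0,1],
    [0,0,0,0,0,0,1],
    [0,0,0,0,0,0,1],
    [0,0,0,0,0,0,1],
    [0,0,0,0,0,0,1],
  ],
)

```text
t: 6.7
eef_pos: [0.4486, -0.2765, 0.0029]
ee_rot: [0.52, -0.479, 0.479, -0.52]
force: [1.1, 0.7, 0.4]
gripper_width: 0.0095
```

Run:
```python
from h import *
rel([.4487,-.2755,.003],-85.3); o=arm.get_obs(); print(o['gripper_width'],o['force'])
show(imaging.read_camera('wrist'),'w4.png')
```

```text
t 6.7 shift [-0.001  -0.0001  0.0002] turn [ 0.     -0.0011  0.    ] xang0 -85.36 pos [ 0.4486 -0.2765  0.0029] q [-40.   36.1 101.2  -0.   42.6 -44.6]
0.009547459328331712 [1.12042545 0.71422695 0.37912114]
```

View pics/w4.png

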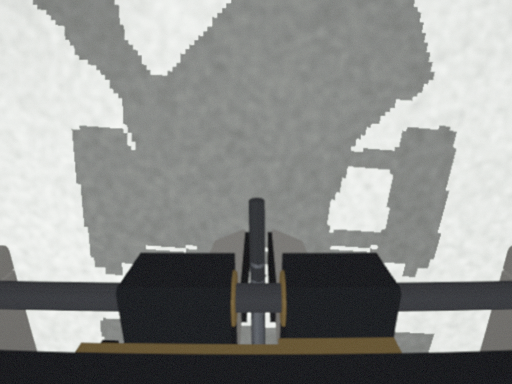

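Call:
play_rows(
  commands=[
    [0,0,0,0,0,0,1],
    [-0.01,0,0,0,0,0,1],
    [-0.025,0,0,0,0,0,1],
    [-0.045,0,0,0,0,0,1],
    [-0.065,0,0,0,0,0,1],
    [-0.085,0,0,0,0,0,1],
    [-0.105,0,0,0,0,0,1],
    [-0.125,0,0,0,0,0,1],
    [-0.145,0,0,0,0,0,1],
    [-0.155,0,0,0,0,0,1],
  ],
)

```text
t: 7.75
eef_pos: [0.4351, -0.1196, 0.0029]
ee_rot: [0.52, -0.479, 0.478, -0.52]
force: [0.1, -0.6, -0.4]
gripper_width: 0.007
```

Run:
```python
from h import *
rel([.4487,-.2755,.003],-85.3); o=arm.get_obs(); print(o['gripper_width'],o['force'])
p=imaging.camera_params('top'); im=imaging.read_camera('top')
show(im,'t5.png',(215,140,400,280),4.2)
```

```text
t 7.75 shift [ 0.1565 -0.0002  0.0007] turn [ 0.0011  0.0007 -0.0007] xang0 -85.26 pos [ 0.4351 -0.1196  0.0029] q [-25.1  31.1 113.2   0.   35.8 -29.9]
0.0069775930022494175 [ 0.10264956 -0.55194595 -0.39100895]
```

View pics/t5.png

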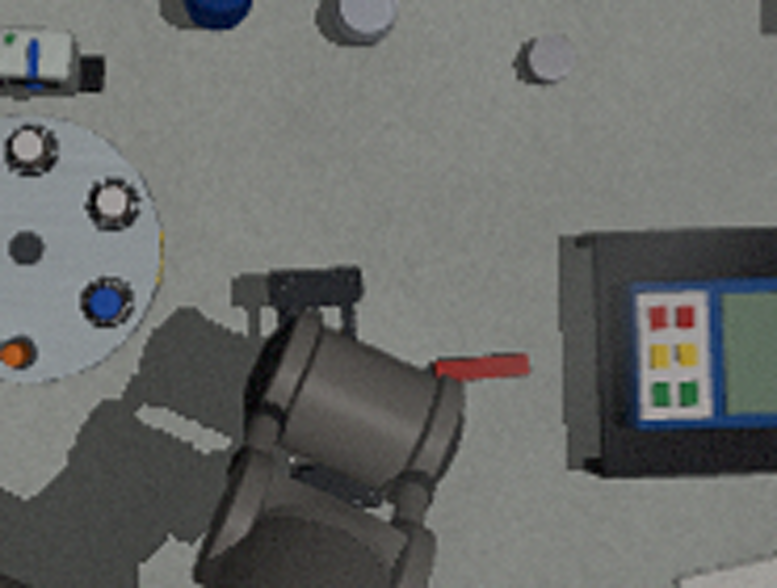

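Call:
play_rows(
  commands=[
    [0,0,0,0,0,0,0.5],
    [0,0,0,0,0,0,0],
    [0,0,0,0,0,0,-0.5],
    [0,0,0,0,0,0,-0.5],
    [0,-0.03,0,0,0,0,-0.5],
    [0,-0.08,0,0,0,0,-0.5],
    [0.04,-0.12,0,0,0,0,-0.5],
    [0.08,-0.12,0,0,0,0,-0.5],
    [0.1,-0.12,0,0,0,0,-0.5],
    [0.1,-0.12,0,0,0,0,-0.5],
  ],
)

```text
t: 8.8
eef_pos: [0.4444, -0.2246, 0.1233]
ee_rot: [0.519, -0.48, 0.481, -0.519]
force: [0.4, 0.2, 1.6]
gripper_width: 0.0687
```

Run:
```python
from h import *
import pickle
rel([.4467,-.26,.003],-85.3)
p=imaging.camera_params('wrist'); im=imaging.read_camera('wrist')
pickle.dump((p,im),open('w6.pkl','wb'))
show(im,'w6.png')
```

```text
t 8.8 shift [ 0.0352  0.1203 -0.0006] turn [-0.0014 -0.0047  0.0018] xang0 -85.57 pos [ 0.4444 -0.2246  0.1233] q [-35.6  23.2 100.   -0.   56.7 -40. ]
```

View pics/w6.png

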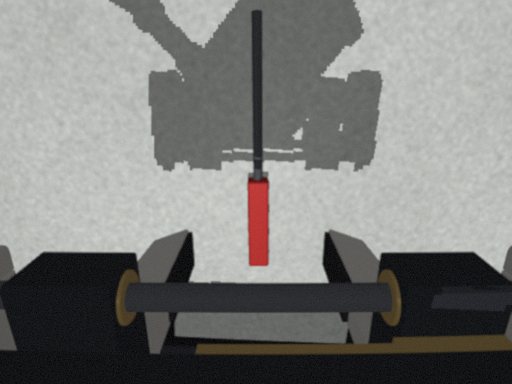

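Run:
```python
from h import *
import pickle
p,im=pickle.load(open('w6.pkl','rb'))
t=unproj(p,[(257,11)],.009)[0]; f,b=unproj(p,[(258.3,180.5),(258.6,265)],.018)
print(t,f,b,np.linalg.norm((t-f)[:2]),np.linalg.norm((f-b)[:2]))
d=t-b; print(np.degrees(np.arctan2(d[1],d[0])), 'mid',(f+b)/2, t-.17*d/np.linalg.norm(d))
```

```text
[ 0.43372729 -0.0916155   0.009     ] [ 0.44465611 -0.21968582  0.018     ] [ 0.45111408 -0.29905747  0.018     ] 0.12853577473054434 0.07963394288764765
94.7910592854999 mid [ 0.44788509 -0.25937164  0.018     ] [ 0.44791283 -0.2608634   0.01634293]
```

Run:
```python
from h import *
rel([.4479,-.2603,.0025],-85.2)
```

```text
t 8.85 shift [0.0379 0.1202 0.0012] turn [ 0.0001 -0.0057 -0.0002] xang0 -85.52 pos [ 0.4438 -0.2227  0.1227] q [-35.5  23.2 100.2   0.   56.7 -40. ]
```

Call:
play_rows(
  commands=[
    [0.037,0.02,0.001,0,-0.005,0,-0.5],
    [0.037,0.06,0.001,0,-0.005,0,-0.5],
    [0.037,0.09,0.001,0,-0.005,0,-0.5],
    [0.037,0.11,0.001,0,-0.005,0,-0.5],
    [0.037,0.1197,0.001,0,-0.005,0,-0.5],
    [0.037,0.1197,0.001,0,-0.005,0,-0.5],
    [0.037,0.1197,0.001,0,-0.005,0,0],
    [0.037,0.1197,0.001,0,-0.005,0,0.5],
    [0.037,0.1197,0.001,0,-0.005,0,1],
    [0.037,0.1197,0.001,0,-0.005,0,1],
  ],
)

```text
t: 9.85
eef_pos: [0.4485, -0.2586, 0.0039]
ee_rot: [-0.521, 0.478, -0.479, 0.521]
force: [-0.2, -0.6, -0.7]
gripper_width: 0.0415
```

Call:
play_rows(
  commands=[
    [0,0,0,0,0,0,1],
    [0,0,0,0,0,0,1],
    [0,0,0,0,0,0,1],
    [0,0,0,0,0,0,1],
    [0,0,0,0,0,0,1],
  ],
)

```text
t: 10.35
eef_pos: [0.4481, -0.2585, 0.0033]
ee_rot: [0.521, -0.478, 0.478, -0.521]
force: [-0.4, 0.1, 1.6]
gripper_width: 0.0178
```

Run:
```python
from h import *
o=arm.get_obs(); print(o['gripper_width'],o['force'])
yaw=-.0663; ax=np.array([.5498,.1187]); ly=np.array([-np.sin(yaw),np.cos(yaw)])
m=ax-.110*ly; print('mouth',m,np.degrees(yaw)+90)
for s in (-.25,-.20,-.105):
    g=m+ly*s; rel([g[0],g[1],.0275],-93.8)
```

```text
0.01780145729663565 [-0.42613934  0.07092201  1.55738987]
mouth [0.54251234 0.00894167] 86.20128981828265
t 10.35 shift [-0.0112 -0.0242  0.0791] turn [1.000e-04 1.523e-01 1.000e-04] xang0 -85.08 pos [ 0.4481 -0.2585  0.0033] q [-38.5  35.4 102.8  -0.   41.8 -43.4]
t 10.35 shift [-0.0606 -0.0242  0.0867] turn [1.000e-04 1.523e-01 1.000e-04] xang0 -85.08 pos [ 0.4481 -0.2585  0.0033] q [-38.5  35.4 102.8  -0.   41.8 -43.4]
t 10.35 shift [-0.1545 -0.0242  0.1011] turn [1.000e-04 1.523e-01 1.000e-04] xang0 -85.08 pos [ 0.4481 -0.2585  0.0033] q [-38.5  35.4 102.8  -0.   41.8 -43.4]
```

Call:
play_rows(
  commands=[
    [0,-0.015,0,0,0,0,1],
    [0,-0.025,0,0,0,0,1],
    [-0.01,-0.025,0.02,0,0.04,0,1],
    [-0.02,-0.025,0.04,0,0.08,0,1],
    [-0.03,-0.025,0.06,0,0.12,0,1],
    [-0.04,-0.025,0.075,0,0.152,0,1],
    [-0.046,-0.025,0.0845,0,0.152,0,1],
    [-0.046,-0.025,0.0845,0,0.152,0,1],
    [-0.046,-0.025,0.0845,0,0.152,0,1],
  ],
)

```text
t: 11.25
eef_pos: [0.5279, -0.2055, 0.0281]
ee_rot: [-0.484, 0.516, -0.516, 0.483]
force: [-0.6, 0.2, -0.7]
gripper_width: 0.0177
```

Run:
```python
from h import *
import pickle
o=arm.get_obs(); print(o['gripper_width'],o['force'],o['eef_pos'])
rel([.5283,-.2056,.0283],-93.8)
p=imaging.camera_params('top'); im=imaging.read_camera('top'); im2=imaging.read_camera('side'); ps=imaging.camera_params('side')
pickle.dump((p,im,ps,im2),open('t7.pkl','wb'))
show(im,'t7.png',(215,140,400,280),4.2); show(im2,'s7.png',(180,120,370,300),3.3)
```

```text
0.01765320207235693 [-0.56136641  0.15380085 -0.73061021] [ 0.52788043 -0.2054558   0.02809489]
t 11.25 shift [ 0.0001 -0.0002  0.0004] turn [0.0006 0.0014 0.0001] xang0 -93.72 pos [ 0.5279 -0.2055  0.0281] q [-29.   36.8  93.7  -0.   49.5 -25.3]
```

View pics/t7.png

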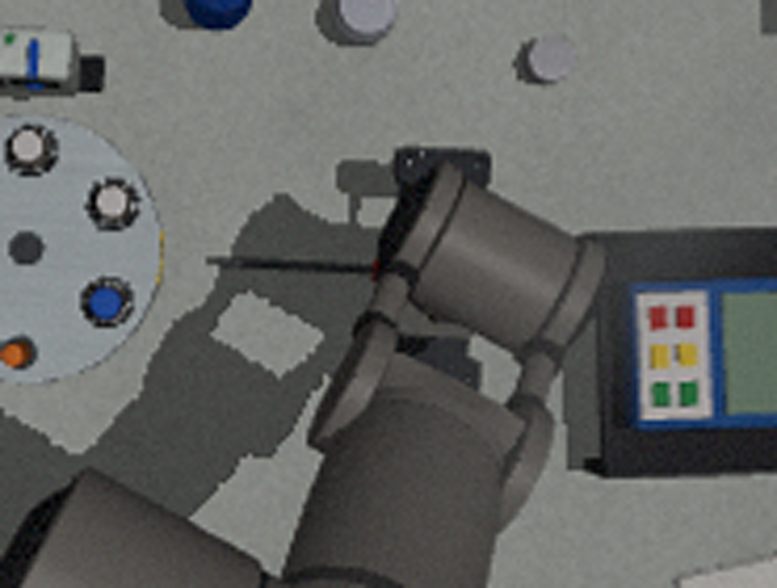

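View pics/s7.png

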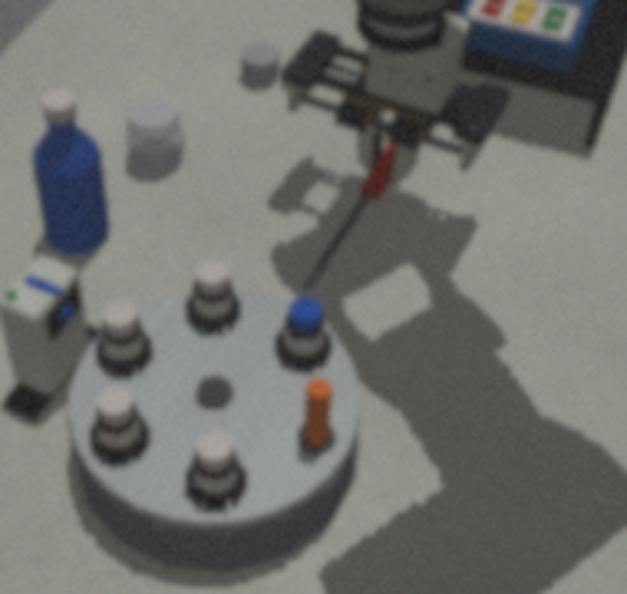

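Run:
```python
from h import *
import pickle
p,im,ps,im2=pickle.load(open('t7.pkl','rb'))
f=lambda uv: (np.array(uv)+.5)/4.2-.5+[215,140]
print('tip,back',unproj(p,[f((208,260.5)),f((372,267))],.034),'hub',unproj(p,f((26.5,248)),.066),'plate',unproj(p,[f((163,233)),f((159,281))],.044))
o=arm.get_obs(); X=R.from_quat(o['ee_rot']).as_matrix()[:,0]
for L in (.168,):
  T=o['eef_pos']-L*X; T[2]=.034; print('pred tip',T, proj(p,T)-[215,140], 'side',(proj(ps,T)-[180,120])*3.3,[ (proj(ps,T+[0,0,dz])-[180,120])*3.3 for dz in(-.01,.01)])
show(im,'t7a.png',(245,180,325,220),9)
show(im2,'s7a.png',(255,170,305,215),12)
```

```text
tip,back [[ 0.54003329 -0.03036906  0.034     ]
 [ 0.53350705 -0.16727817  0.034     ]] hub [[0.55073792 0.11839223 0.066     ]] plate [[0.56296143 0.00693799 0.044     ]
 [0.52313586 0.01055632 0.044     ]]
pred tip [ 0.53878394 -0.03818968  0.034     ] [[51.37386494 61.98111771]] side [[304.8194597  283.14231365]] [array([[304.47393783, 290.95250092]]), array([[305.16970569, 275.22421694]])]
```

View pics/t7a.png

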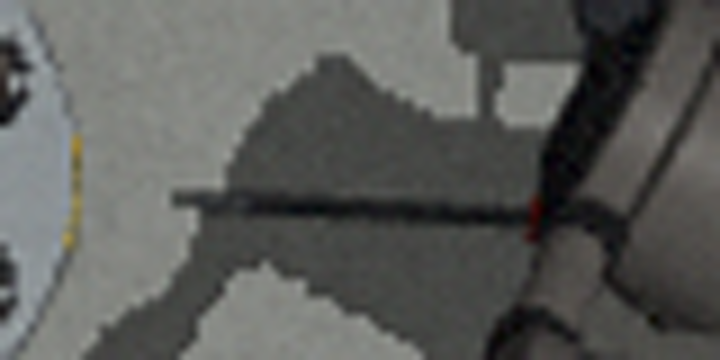

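View pics/s7a.png

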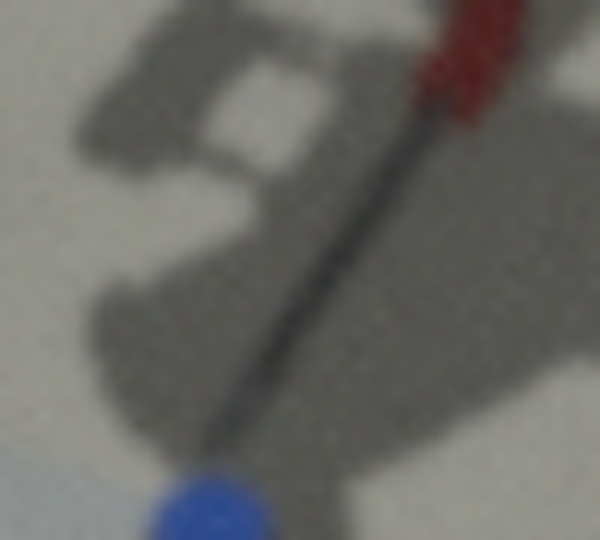

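Run:
```python
from h import *
import pickle
p,im,ps,im2=pickle.load(open('t7.pkl','rb'))
o=arm.get_obs(); X=R.from_quat(o['ee_rot']).as_matrix()[:,0]
for L in (.038,.1,.168,.173):
  T=o['eef_pos']-L*X; T[2]=.034; print(L,((proj(ps,T)-[255,170])*12).round(0),((proj(ps,T+[0,0,-.004])-[255,170])*12).round(0),'top',((proj(p,T)-[245,180])*9).round(0))
```

```text
0.038 [[437.  89.]] [[436. 101.]] top [[525. 217.]]
0.1 [[332. 245.]] [[332. 257.]] top [[367. 208.]]
0.168 [[208. 430.]] [[208. 441.]] top [[192. 198.]]
0.173 [[199. 444.]] [[198. 455.]] top [[180. 197.]]
```

Run:
```python
from h import *
import pickle
p,im,ps,im2=pickle.load(open('t7.pkl','rb'))
a=im2[:,:,::-1].copy(); a=cv2.resize(a[120:300,180:370],None,fx=4,fy=4,interpolation=cv2.INTER_CUBIC)
c=lambda P:tuple(int(round(v)) for v in ((proj(ps,P)[0]-[180,120]+.5)*4-.5))
ax=np.array([.5498,.1187]); y=-.0663
cv2.drawMarker(a,c([*ax,.066]),(0,255,0),1,8)
for k in range(1,6):
    t=y+np.pi+k*np.pi/3; cv2.drawMarker(a,c([ax[0]+.08*np.cos(t),ax[1]+.08*np.sin(t),.116]),(0,0,255),1,8)
t=y+np.pi; cv2.drawMarker(a,c([ax[0]+.085*np.cos(t),ax[1]+.085*np.sin(t),.128]),(0,255,0),1,8)
for t in np.linspace(0,6.28,60): cv2.circle(a,c([ax[0]+.11*np.cos(t),ax[1]+.11*np.sin(t),.066]),1,(0,255,255),-1)
o=arm.get_obs(); X=R.from_quat(o['ee_rot']).as_matrix()[:,0]
for L in np.linspace(.04,.17,14):
  T=o['eef_pos']-L*X; T[2]=.034; cv2.circle(a,c(T),1,(255,255,0),-1)
cv2.imwrite('pics/s7b.png',a)
```

```text
(no output)
```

View pics/s7b.png

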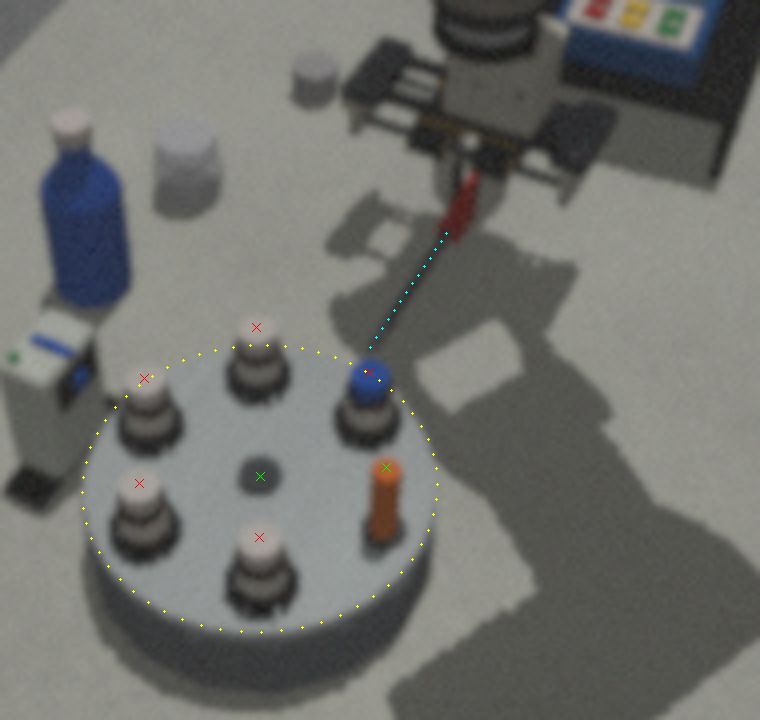

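Call:
play_rows(
  commands=[
    [-0.01,0,0,0,0,0,1],
    [-0.02,0,0,0,0,0,1],
    [-0.03,0,0,0,0,0,1],
    [-0.037,0,0,0,0,0,1],
    [-0.043,0,0,0,0,0,1],
    [-0.048,0,0,0,0,0,1],
    [-0.053,0,0,0,0,0,1],
    [-0.058,0,0,0,0,0,1],
  ],
)

```text
t: 12.15
eef_pos: [0.5323, -0.1472, 0.0282]
ee_rot: [0.483, -0.516, 0.516, -0.483]
force: [0.3, 0.8, -1.9]
gripper_width: 0.0178
```

Run:
```python
from h import *
o=arm.get_obs(); print(o['gripper_width'],o['force'],o['eef_pos'],o['wrist_torque'])
m=np.array([.5425,.0089]); ly=np.array([.0663,.9978]); d=o['eef_pos'][:2]-m; print('s',d@ly,'lat',d@[ly[1],-ly[0]])
p=imaging.camera_params('top'); im=imaging.read_camera('top')
show(im,'t8.png',(235,170,325,230),8)
```

```text
0.01777342425693951 [ 0.30285189  0.8436327  -1.89753491] [ 0.53225738 -0.14716149  0.02821945] [-0.0085663  -0.10183771  0.05585129]
s -0.1563972408779619 lat 0.00012679369505870316
```

View pics/t8.png

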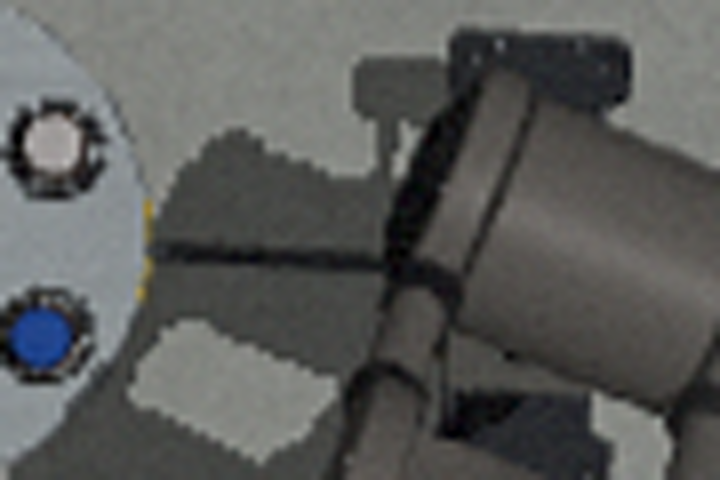

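Call:
play_rows(
  commands=[
    [-0.008,0,0,0,0,0,1],
    [-0.016,0,0,0,0,0,1],
    [-0.024,0,0,0,0,0,1],
    [-0.03,0,0,0,0,0,1],
    [-0.034,0,0,0,0,0,1],
    [-0.038,0,0,0,0,0,1],
  ],
)

```text
t: 12.8
eef_pos: [0.5348, -0.1092, 0.0283]
ee_rot: [0.483, -0.516, 0.516, -0.483]
force: [0.1, -0.0, -1.1]
gripper_width: 0.0177
```

Call:
play_rows(
  commands=[
    [-0.004,0,0,0,0,0,1],
    [-0.008,0,0,0,0,0,1],
    [-0.01,0,0,0,0,0,1],
    [-0.01,0,0,0,0,0,1],
  ],
)

```text
t: 13.2
eef_pos: [0.5355, -0.0999, 0.0283]
ee_rot: [0.483, -0.516, 0.516, -0.483]
force: [-0.1, -3.7, -1.2]
gripper_width: 0.0176
```

Call:
play_rows(
  commands=[
    [-0.003,0,0,0,0,0,1],
    [-0.005,0,0,0,0,0,1],
    [-0.005,0,0,0,0,0,1],
  ],
)

```text
t: 13.5
eef_pos: [0.5358, -0.0949, 0.0283]
ee_rot: [0.483, -0.516, 0.516, -0.483]
force: [-0.5, -3.6, -0.2]
gripper_width: 0.0178
```

Run:
```python
from h import *
o=arm.get_obs(); print(o['gripper_width'],o['force'],o['eef_pos'],o['wrist_torque'])
m=np.array([.5425,.0089]); ly=np.array([.0663,.9978]); d=o['eef_pos'][:2]-m; print('s',d@ly,'lat',d@[ly[1],-ly[0]])
```

```text
0.01780843487487202 [-0.47195758 -3.63488711 -0.23683984] [ 0.53576428 -0.09485627  0.02826664] [-0.69117543 -0.01049951  0.01961056]
s -0.10397458080539566 lat 0.00015813999810565575
```

Call:
play_rows(
  commands=[
    [-0.001,0,0,0,0,0,1],
    [-0.002,0,0,0,0,0,1],
    [-0.002,0,0,0,0,0,1],
  ],
)

```text
t: 13.8
eef_pos: [0.5359, -0.0928, 0.0282]
ee_rot: [0.483, -0.516, 0.516, -0.483]
force: [-0.4, -4.7, -0.6]
gripper_width: 0.0176
```

Call:
play_rows(
  commands=[
    [-0.001,0,0,0,0,0,1],
    [-0.0015,0,0,0,0,0,1],
    [-0.0015,0,0,0,0,0,1],
  ],
)

```text
t: 14.1
eef_pos: [0.5361, -0.0918, 0.0283]
ee_rot: [0.483, -0.516, 0.517, -0.483]
force: [-1.4, -6.7, -0.9]
gripper_width: 0.0178
```

Call:
play_rows(
  commands=[
    [-0.001,0,0,0,0,0,1],
    [-0.002,0,0,0,0,0,1],
    [-0.002,0,0,0,0,0,1],
  ],
)

```text
t: 14.4
eef_pos: [0.5366, -0.0916, 0.0287]
ee_rot: [0.484, -0.515, 0.517, -0.483]
force: [-2.4, -14.8, -1.3]
gripper_width: 0.018
```

Call:
play_rows(
  commands=[
    [-0.001,0,0,0,0,0,1],
    [-0.0015,0,0,0,0,0,1],
    [-0.0015,0,0,0,0,0,1],
  ],
)

```text
t: 14.7
eef_pos: [0.5369, -0.0914, 0.0288]
ee_rot: [0.484, -0.514, 0.518, -0.483]
force: [-1.5, -20.6, -0.8]
gripper_width: 0.0175
```

Call:
play_rows(
  commands=[
    [0.005,0,0,0,0,0,1],
    [0.015,0,0,0,0,0,1],
    [0.03,0,0,0,0,0,1],
    [0.045,0,0,0,0,0,1],
    [0.06,0,0,0,0,0,1],
    [0.075,0,0,0,0,0,1],
    [0.09,0,0,0,0,0,1],
    [0.105,0,0,0,0,0,1],
    [0.12,0,0,0,0,0,1],
    [0.125,0,0,0,0,0,1],
  ],
)

```text
t: 15.7
eef_pos: [0.5279, -0.2143, 0.0282]
ee_rot: [0.483, -0.516, 0.517, -0.483]
force: [-0.6, -0.5, -0.7]
gripper_width: 0.0176
```

Run:
```python
from h import *
o=arm.get_obs(); print(o['gripper_width'],o['force'],o['eef_pos'],o['wrist_torque'])
im=imaging.read_camera('top')
show(im,'t9.png',(215,140,400,280),4.2)
im=imaging.read_camera('side')
show(im,'s9.png',(180,120,370,300),3.3)
```

```text
0.017639650856512964 [-0.55742028 -0.47041254 -0.70248529] [ 0.52787131 -0.21431359  0.0282428 ] [-0.02068981 -0.07770627 -0.02717585]
```

View pics/t9.png

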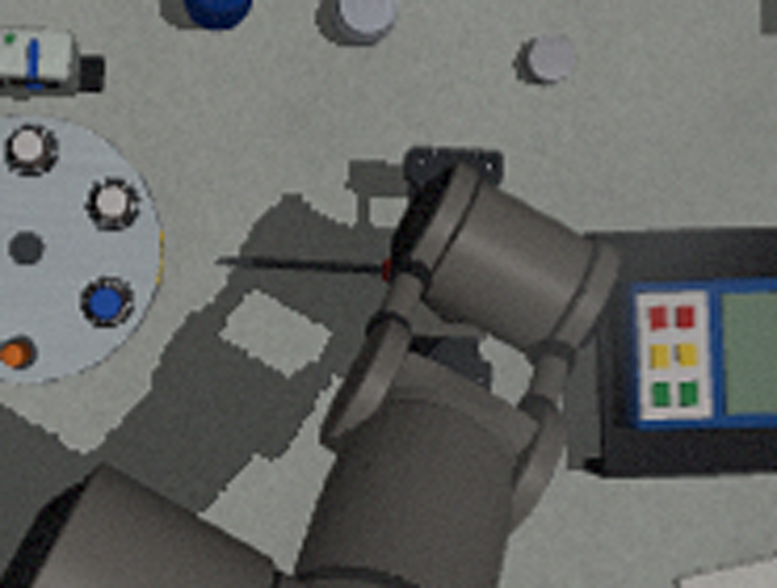

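View pics/s9.png

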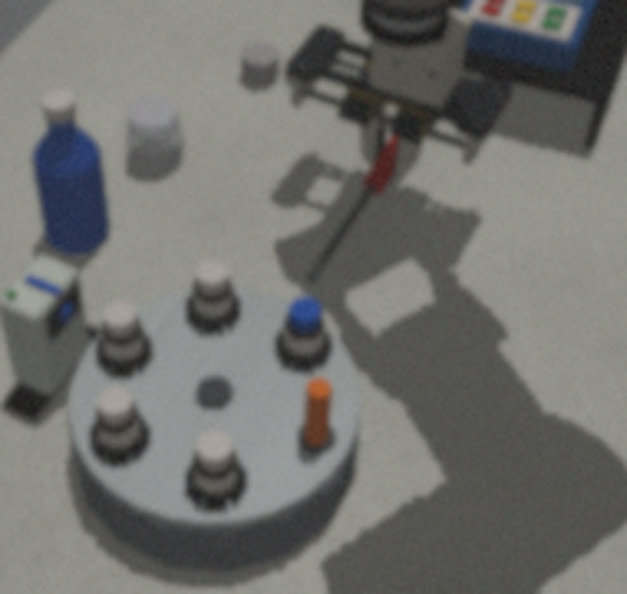

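Call:
play_rows(
  commands=[
    [0,0.008,0,0,0,0,1],
    [0,0.016,0,0,0,0,1],
    [0,0.021,0,0,0,0,1],
    [0,0.0235,0,0,0,0,1],
    [0,0.0248,0,0,0,0,1],
    [0,0.0248,0,0,0,0,1],
    [0,0.0248,0,0,0,0,1],
  ],
)

```text
t: 16.5
eef_pos: [0.5281, -0.2124, 0.0035]
ee_rot: [0.483, -0.516, 0.516, -0.483]
force: [0.6, -0.5, -1.3]
gripper_width: 0.0177
```

Call:
play_rows(
  commands=[
    [0,0,0,0,0,0,0.5],
    [0,0,0,0,0,0,0.3],
    [0,0,0,0,0,0,0],
    [0,0,0,0,0,0,-0.1],
    [0,0,0,0,0,0,-0.1],
    [0,-0.02,0,0,0,0,-0.1],
    [0,-0.06,0,0,0,0,-0.1],
    [0,-0.11,0,0,0,0,-0.1],
    [0,-0.16,0,0,0,0,-0.1],
    [0,-0.2,0,0,0,0,-0.1],
  ],
)

```text
t: 17.5
eef_pos: [0.5282, -0.2125, 0.2066]
ee_rot: [0.483, -0.515, 0.517, -0.483]
force: [0.3, -0.1, 0.0]
gripper_width: 0.0505
```

Run:
```python
from h import *
import pickle
ax=np.array([.5498,.1187]); y=-.0663
h=ax-.085*np.array([np.cos(y),np.sin(y)]); print(h)
o=arm.get_obs(); print(o['gripper_width'])
p=imaging.camera_params('wrist'); im=imaging.read_camera('wrist')
pickle.dump((p,im),open('w10.pkl','wb'))
show(im,'w10.png')
rel([h[0],h[1],.20],180-3.8)
```

```text
[0.46498675 0.12433137]
0.05053978179567489
t 17.55 shift [-0.3331  0.0102 -0.088 ] turn [-0.014   1.5713 -0.0048] xang0 -93.77 pos [ 0.5307 -0.2138  0.2132] q [-29.6  24.7  81.6  -0.   72.9 -25.8]
```

View pics/w10.png

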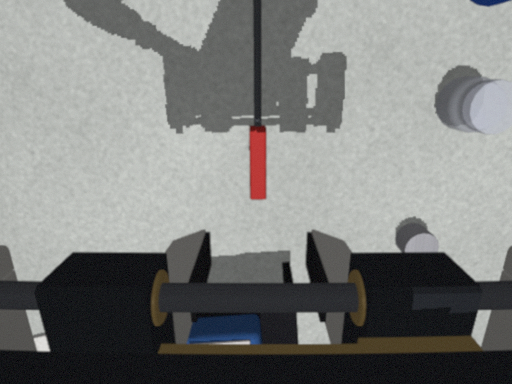

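Call:
play_rows(
  commands=[
    [-0.333,0.01,-0.088,0,1.57,0,-0.1],
    [-0.333,0.01,-0.088,0,1.57,0,-0.1],
    [-0.333,0.01,-0.088,0,1.57,0,-0.1],
    [-0.333,0.01,-0.088,0,1.57,0,-0.1],
    [-0.333,0.01,-0.088,0,1.57,0,-0.1],
    [-0.333,0.01,-0.088,0,1.57,0,-0.1],
    [-0.333,0.01,-0.088,0,1.57,0,-0.1],
    [-0.333,0.01,-0.088,0,1.57,0,-0.1],
    [-0.333,0.01,-0.088,0,1.57,0,-0.1],
    [-0.333,0.01,-0.088,0,1.57,0,-0.1],
  ],
)

```text
t: 18.55
eef_pos: [0.4616, 0.1268, 0.1932]
ee_rot: [0.03, -0.706, 0.706, -0.03]
force: [-0.2, -0.7, 1.0]
gripper_width: 0.0501
```

Call:
play_rows(
  commands=[
    [0,0,0,0,0.07,0,-0.1],
    [0,0,0,0,0.07,0,-0.1],
    [0,0,0,0,0.07,0,-0.1],
  ],
)

```text
t: 18.85
eef_pos: [0.462, 0.1257, 0.1932]
ee_rot: [0.008, -0.707, 0.707, -0.008]
force: [-1.3, -0.0, 0.4]
gripper_width: 0.0501
```

Run:
```python
from h import *
import pickle
o=arm.get_obs(); print(o['gripper_width'])
p=imaging.camera_params('wrist'); im=imaging.read_camera('wrist')
pickle.dump((p,im),open('w11.pkl','wb'))
show(im,'w11.png')
im=imaging.read_camera('top'); show(im,'t11.png',(180,110,330,250),5)
rel([.465,.1243,.097],180-3.8)
```

```text
0.050053862109870235
t 18.95 shift [-0.003   0.0963  0.0014] turn [-0.0001  0.0878  0.0001] xang0 -178.77 pos [0.462  0.1257 0.1933] q [ 6.  16.6 97.3 -0.  66.1 94.8]
```

View pics/w11.png

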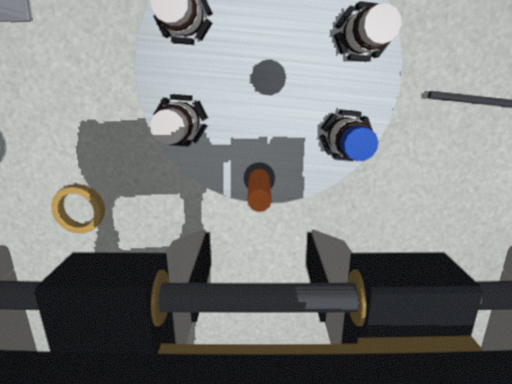

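View pics/t11.png

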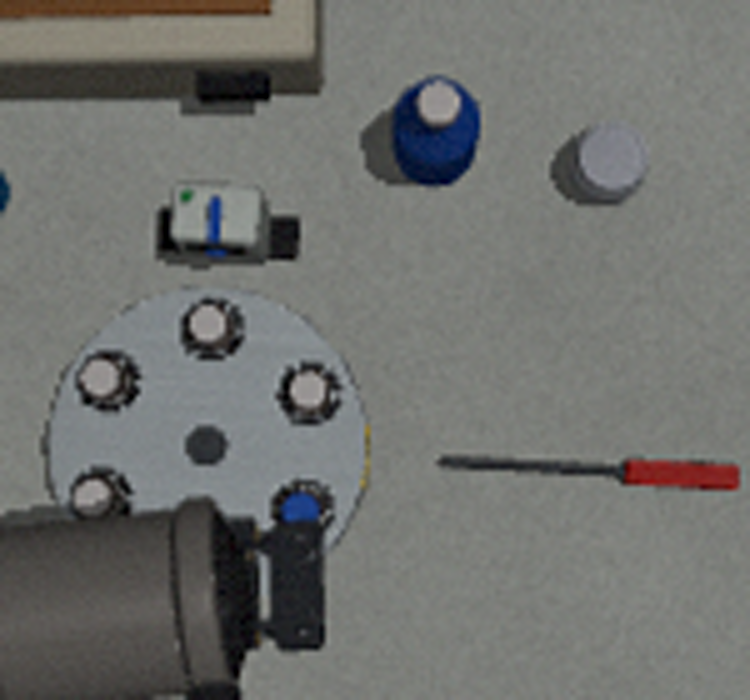

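Run:
```python
from h import *
import pickle
p,im=pickle.load(open('w11.pkl','rb'))
print(unproj(p,[(259,202)],.128),unproj(p,[(268,77)],.066))
```

```text
[[0.46402486 0.12435169 0.128     ]] [[0.55008342 0.11878558 0.066     ]]
```

Call:
play_rows(
  commands=[
    [-0.003,0.0,0.0014,0,0.088,0,-0.1],
    [-0.003,0.03,0.0014,0,0.088,0,-0.1],
    [-0.003,0.05,0.0014,0,0.088,0,-0.1],
  ],
)

```text
t: 19.25
eef_pos: [0.465, 0.1242, 0.1425]
ee_rot: [-0.024, -0.707, 0.707, 0.024]
force: [-0.3, 0.0, -1.2]
gripper_width: 0.0504
```

Call:
play_rows(
  commands=[
    [0,0.02,0,0,0,0,-0.1],
    [0,0.035,0,0,0,0,-0.1],
    [0,0.0455,0,0,0,0,-0.1],
    [0,0.0455,0,0,0,0,-0.1],
    [0,0.0455,0,0,0,0,0.3],
    [0,0.0455,0,0,0,0,0.6],
    [0,0.0455,0,0,0,0,0.7],
    [0,0.0455,0,0,0,0,0.7],
    [0,0.0455,0,0,0,0,0.7],
  ],
)

```text
t: 20.15
eef_pos: [0.4653, 0.1248, 0.0983]
ee_rot: [0.024, 0.707, -0.706, -0.024]
force: [0.6, 2.8, 1.6]
gripper_width: 0.0174
```

Run:
```python
from h import *
o=arm.get_obs(); print(o['gripper_width'],o['force'],o['wrist_torque'])
rel([.465,.1243,.097],180-3.8)
```

```text
0.01738228020756299 [0.57645521 2.76490749 1.57586455] [ 0.41976584  0.05075922 -0.07961792]
t 20.15 shift [0.0003 0.0013 0.0005] turn [ 0.0008 -0.0018 -0.0009] xang0 176.1 pos [0.4653 0.1248 0.0983] q [  5.9  23.8 104.1   0.   52.1  99.7]
```

Call:
play_rows(
  commands=[
    [-0.0002,0,0.0059,0,-0.0698,0,0.7],
    [-0.0008,0,0.0118,0,-0.1396,0,0.7],
    [-0.0019,0,0.0177,0,-0.2094,0,0.7],
    [-0.0033,0,0.0234,0,-0.2793,0,0.7],
    [-0.0051,0,0.0291,0,-0.3491,0,0.7],
    [-0.0073,0,0.0346,0,-0.4189,0,0.7],
    [-0.0099,0,0.0399,0,-0.4887,0,0.7],
    [-0.0129,0,0.045,0,-0.5585,0,0.7],
    [-0.0162,0,0.05,0,-0.6283,0,0.7],
    [-0.0199,0,0.0546,0,-0.6981,0,0.7],
  ],
)

```text
t: 21.15
eef_pos: [0.4819, 0.0691, 0.0983]
ee_rot: [-0.22, 0.672, -0.672, 0.221]
force: [1.1, 3.7, 1.0]
gripper_width: 0.0176
```

```bash
cat >> h.py <<'E'
def arc():
    o=arm.get_obs(); d=o['eef_pos'][:2]-[.5498,.1187]
    X=R.from_quat(o['ee_rot']).as_matrix()[:,0]
    print('r',np.hypot(*d).round(4),'theta',(np.degrees(np.arctan2(d[1],d[0]))-176.2)%360,'tool',(np.degrees(np.arctan2(X[1],X[0]))-176.2)%360,'F',o['force'].round(1),'T',o['wrist_torque'].round(2),'z',o['eef_pos'][2],'w',o['gripper_width'],'t',o['t'])
E
python3 -c "
from h import *
arc()
im=imaging.read_camera('top'); show(im,'t12.png',(180,110,330,250),5)"
```

```text
r 0.0841 theta 39.960478402306535 tool 40.08930061009926 F [1.1 3.7 1. ] T [ 0.88 -0.18  0.19] z 0.0982907903370415 w 0.017613795370033474 t 21.15
```

View pics/t12.png

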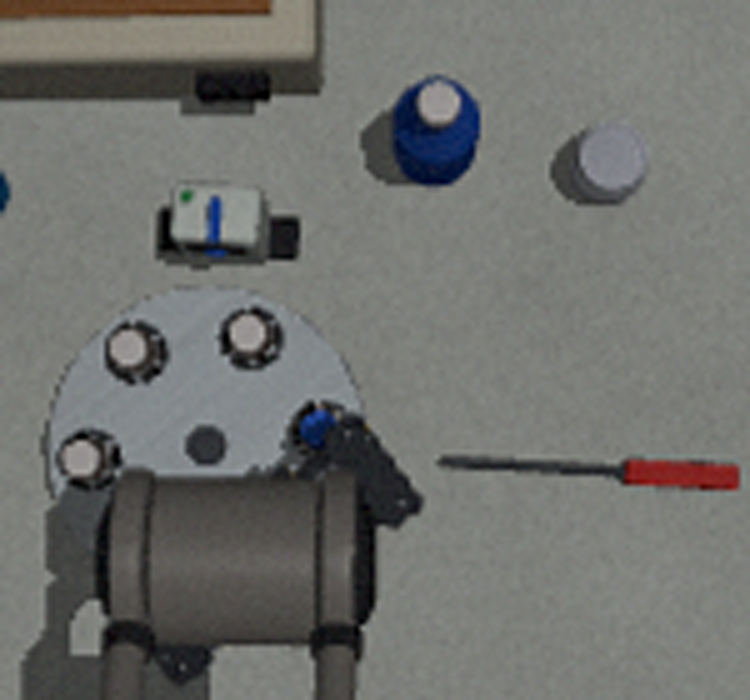

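Table is turning with the hand (blue vial moved ~40°), nothing upset. Continue.

Call:
play_rows(
  commands=[
    [-0.0002,0,0.0059,0,-0.0698,0,0.7],
    [-0.0008,0,0.0118,0,-0.1396,0,0.7],
    [-0.0019,0,0.0177,0,-0.2094,0,0.7],
    [-0.0033,0,0.0234,0,-0.2793,0,0.7],
    [-0.0051,0,0.0291,0,-0.3491,0,0.7],
    [-0.0073,0,0.0346,0,-0.4189,0,0.7],
    [-0.0099,0,0.0399,0,-0.4887,0,0.7],
    [-0.0129,0,0.045,0,-0.5585,0,0.7],
    [-0.0162,0,0.05,0,-0.6283,0,0.7],
    [-0.0199,0,0.0546,0,-0.6981,0,0.7],
  ],
)

```text
t: 22.2
eef_pos: [0.529, 0.0377, 0.0982]
ee_rot: [-0.436, 0.557, -0.556, 0.437]
force: [-1.6, 6.8, 4.7]
gripper_width: 0.017
```

```bash
python3 -c "
from h import *
arc()"
```

```text
r 0.0836 theta 79.42135260184415 tool 80.0226298475115 F [-1.6  6.8  4.7] T [1.19 0.33 0.24] z 0.09820276163722465 w 0.017009130765137388 t 22.2
```

Call:
play_rows(
  commands=[
    [-0.0007,0,0.0059,0,-0.0698,0,0.7],
    [-0.0013,0,0.0118,0,-0.1396,0,0.7],
    [-0.0024,0,0.0177,0,-0.2094,0,0.7],
    [-0.0038,0,0.0234,0,-0.2793,0,0.7],
    [-0.0056,0,0.0291,0,-0.3491,0,0.7],
    [-0.0078,0,0.0346,0,-0.4189,0,0.7],
    [-0.0104,0,0.0399,0,-0.4887,0,0.7],
    [-0.0134,0,0.045,0,-0.5585,0,0.7],
    [-0.0167,0,0.05,0,-0.6283,0,0.7],
    [-0.0204,0,0.0546,0,-0.6981,0,0.7],
  ],
)

```text
t: 23.2
eef_pos: [0.5857, 0.0435, 0.0982]
ee_rot: [0.601, -0.375, 0.372, -0.6]
force: [-5.8, 2.7, 5.9]
gripper_width: 0.0174
```

Call:
play_rows(
  commands=[
    [0,0,0,0,0,0,0.7],
    [0,0,0,0,0,0,0.7],
  ],
)

```text
t: 23.4
eef_pos: [0.5865, 0.0438, 0.0982]
ee_rot: [0.6, -0.375, 0.374, -0.6]
force: [-3.7, 4.2, 5.4]
gripper_width: 0.0172
```

```bash
python3 -c "
from h import *
arc()
im=imaging.read_camera('top'); show(im,'t13.png',(180,110,330,250),5)"
```

```text
r 0.0834 theta 119.88609578889535 tool 119.88500680203387 F [-3.7  4.2  5.4] T [0.51 0.48 0.4 ] z 0.09818567380935368 w 0.017179396394578814 t 23.4
```

View pics/t13.png

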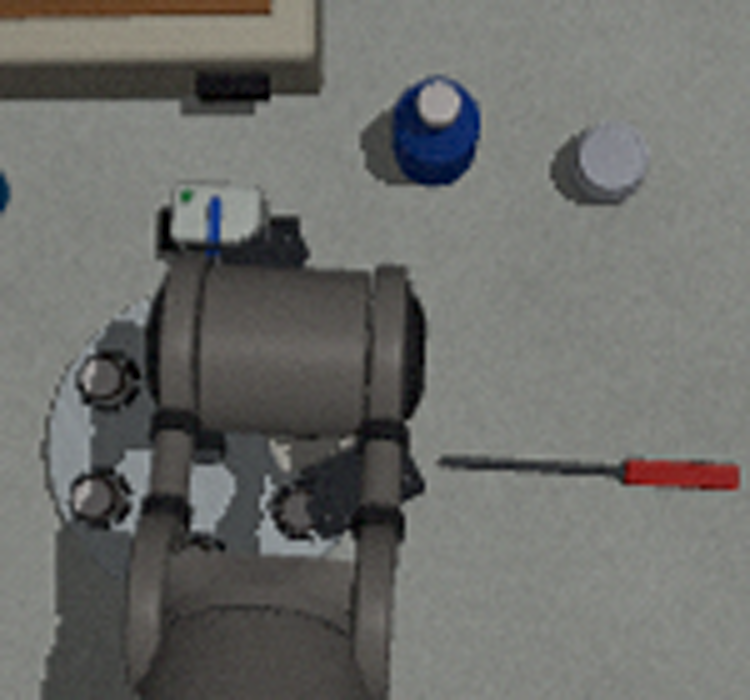

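Call:
play_rows(
  commands=[
    [0,0,0,0,0,0,0.4],
    [0,0,0,0,0,0,0.1],
    [0,0,0,0,0,0,-0.1],
    [0,0,0,0,0,0,-0.1],
    [0,-0.01,0,0,0,0,-0.1],
    [0,-0.03,0,0,0,0,-0.1],
    [0,-0.06,0,0,0,0,-0.1],
    [0,-0.1,0,0,0,0,-0.1],
    [0,-0.14,0,0,0,0,-0.1],
    [0,-0.18,0,0,0,0,-0.1],
  ],
)

```text
t: 24.45
eef_pos: [0.5871, 0.0428, 0.2804]
ee_rot: [-0.6, 0.374, -0.375, 0.6]
force: [0.5, -0.5, -0.0]
gripper_width: 0.0509
```

```bash
python3 -c "
from h import *
arc(); rel([.40,-.15,.28],-66)"
```

```text
r 0.0845 theta 119.9919262671628 tool 119.88959827031096 F [ 0.5 -0.5 -0. ] T [ 0.03 -0.11  0.02] z 0.2804222384410807 w 0.05087297097436616 t 24.45
t 24.45 shift [ 0.0909  0.0003 -0.2529] turn [-0.0007  0.0365  0.0005] xang0 -63.91 pos [0.5871 0.0428 0.2804] q [ -3.3  24.6  71.2  -0.   84.1 -29.4]
```

Call:
play_rows(
  commands=[
    [0.09,0,-0.25,0,0,0,-0.1],
    [0.09,0,-0.25,0,0,0,-0.1],
    [0.09,0,-0.25,0,0,0,-0.1],
    [0.09,0,-0.25,0,0,0,-0.1],
    [0.09,0,-0.25,0,0,0,-0.1],
    [0.09,0,-0.25,0,0,0,-0.1],
    [0.09,0,-0.25,0,0,0,-0.1],
    [0.09,0,-0.25,0,0,0,-0.1],
  ],
)

```text
t: 25.25
eef_pos: [0.4028, -0.1479, 0.2786]
ee_rot: [-0.6, 0.374, -0.375, 0.6]
force: [0.1, 0.0, -0.4]
gripper_width: 0.0508
```

```bash
python3 -c "
from h import *
import pickle
im=imaging.read_camera('top'); pickle.dump((imaging.camera_params('top'),im),open('t14.pkl','wb'));show(im,'t14.png',(180,120,310,240),6)
show(im,'t14f.png',None,1.5)
im=imaging.read_camera('side'); show(im,'s14.png',None,1.5)"
```

```text
(no output)
```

View pics/t14.png

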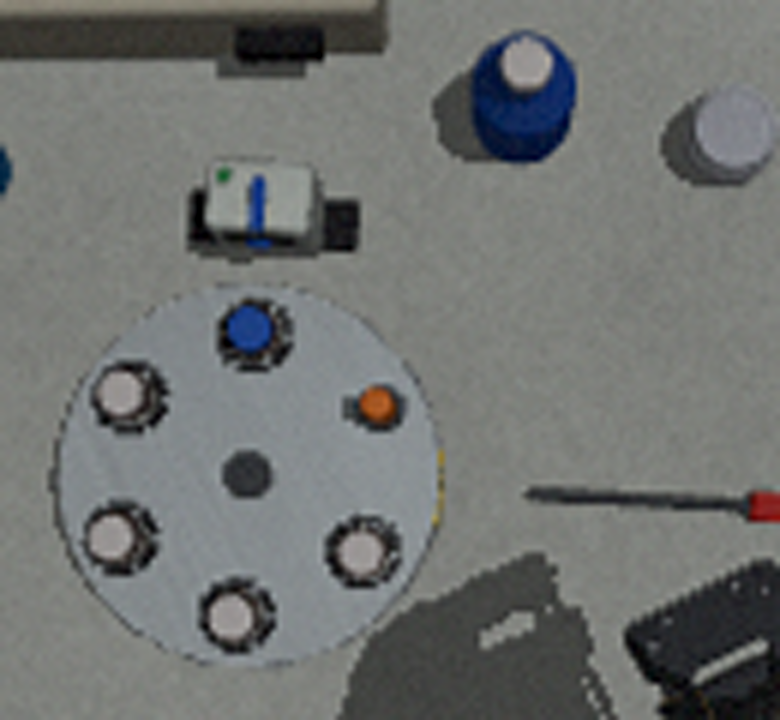

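View pics/t14f.png

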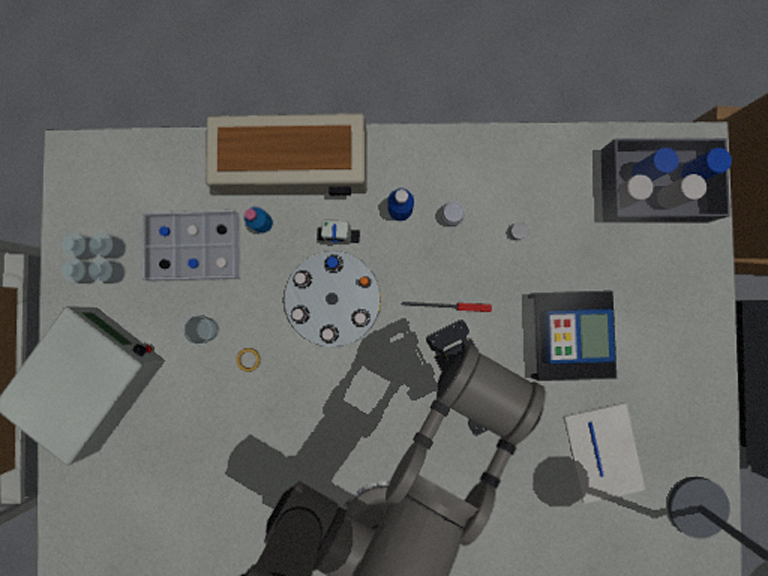

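View pics/s14.png

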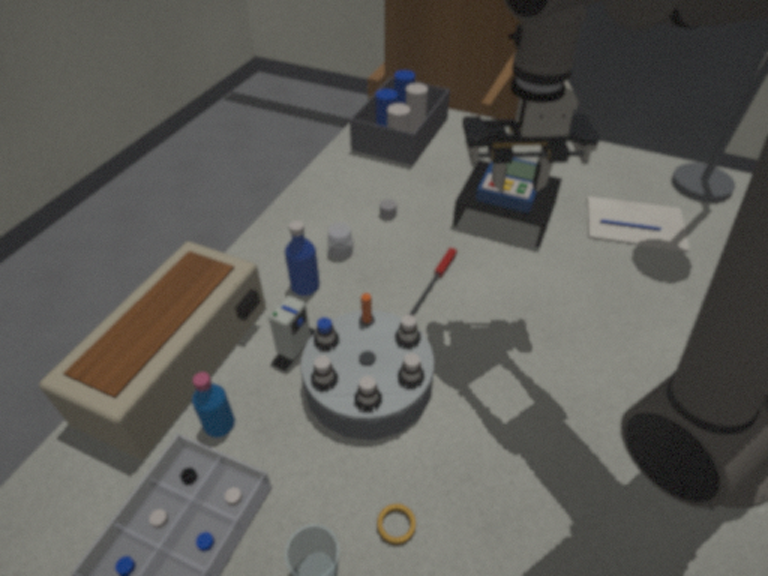

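Run:
```python
from h import *
import pickle
p,im=pickle.load(open('t14.pkl','rb')); a=cv2.imread('pics/top0.png')[:,:,::-1].astype(int); b=im.astype(int)
d=np.abs(a-b).max(2)
for n,(u,v) in dict(blue=(267,135),pink=(172,147),jar=(302,143),calib=(345,154),ring=(165,239),beaker=(134,219),head=(225,155)).items(): print(n,d[v-14:v+15,u-14:u+15].max(),round(d[v-14:v+15,u-14:u+15].mean(),2))
s=b[160:190,205:240]; m=(s[:,:,2]-s[:,:,0])>60; v,u=np.nonzero(m); P=unproj(p,(u.mean()+205,v.mean()+160),.116)[0]; print('blue cap',P)
dd=P[:2]-[.5495,.1178]; print(np.hypot(*dd),np.degrees(np.arctan2(dd[1],dd[0]))+3.8)
print(arm.sign_off())
```

```text
blue 21 5.55
pink 24 5.3
jar 13 4.9
calib 12 4.97
ring 14 4.95
beaker 13 4.71
head 30 5.15
blue cap [0.63411962 0.11249259 0.116     ]
0.08478589576080797 0.21106475094113986
the job is handed in; nothing more can be done
None
```

I released the latch, laid the rod down and turned the table. I handed the job in at about 25 s of the 72 s allowed.

- **Rod:** I gripped the shaft, drew the rod out from under the riser, put it down and retook it by the red handle. I pushed it through the slot until it stopped moving at about 20 N, with the tip an estimated 67 mm inside. I then withdrew it and laid it flat on the bench.
- **Turntable:** I led the orange handle 120° anticlockwise and let go. The table had turned freely, and I left the hand well clear of everything.

**Last checks:**
- The blue cap sits 0.2° from the head direction, well within the detent. I did not separately measure the click.
- The cap measured 85 mm from the axis instead of 80 mm. That is about one pixel of the top camera, and in its picture the cap is where the white cap stood at the start.
- All vials are upright.
- Comparing the top pictures from before and after shows only image noise at the reading head and the six bystanders, so none of them appears to have moved. I did not compare the riser.
- The top camera put the rod tip about 8 mm further forward than the wrist camera had. I relied on the feel of the stop instead.

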